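# Press a concealed cup hinge into its bore until the flange is flush

## Robot

A 6-joint arm with a two-finger parallel gripper is mounted at the origin on a cart in front of the work surface, level with it; the furniture and walls round the work are solid. World frame = base frame: x ahead of the robot, y to its left, z up, the work surface at z = 0. Lengths are in mm, angles in rad, forces in N, time in s.
With the tool pointing down it reaches from about 275 to 1000 mm from the base axis. Payload 8.4 kg.
Tool frame: the origin (TCP) lies on the centre line of the jaws, within the pads' length; the fingertips stand 11 mm ahead of it and the grasp point (between the pads) lies 8 mm behind it (bot.tips_ahead is the distance from the TCP to the fingertips, in mm); z points along the fingers, y is the direction in which the jaws open and shut (so a half turn about z gives the same grasp; the last joint's range is limited). The gripper opens to 85 mm and grips with 20 to 120 N. Pads are 22 mm wide; open, the fingers measure 114 mm over their backs; the gripper's body (76 mm by 85 mm) begins 54 mm behind the grasp point. The pads swing forward as they close: fully open they stand 13 mm farther back than shut.
Start: joints at [-1.106, 0.353, 1.633, -0, 1.155, -0.002], TCP at [281.268, -558.136, 242.281] pointing down, gripper open.
Joint ranges: [-2.63, 2.63], [-0.92, 2.1], [0.06, 2.66], [-1.3, 4.44], [0, 2.69], [-3.02, 3.02]. Speed limits (rad/s): [2.22, 2.22, 2.79, 3.14, 3.14, 3.14].

## Interface

Orientations are given as a unit quaternion [x, y, z, w].
In Python, from workcell import bot gives the robot as it stands. The module is installed in compiled form; this text tells all that it offers.
- The arm moves only by the tool step_arm, never from a script. Its argument "targets" is a list of rows, each an object with "translation": the shift along the tool's x, y, z in m, a list of three; "angular": the turn, a rotation vector about the tool's x, y, z in degrees, a list of three; "claw": the finger opening in m, from 0 to 0.0854. In form: [{"translation": [tx, ty, tz], "angular": [wx, wy, wz], "claw": claw}, ...]. A call has 1 to 20 rows; each row is the pose to reach, as a shift and turn from the pose measured when the call began, along the tool's axes at that moment; what a row does not reach only later rows make up. A row lasts 1/12 s, in which the tool goes at most 41.7 mm and 7.16 degrees, less where a joint would pass 70% of its speed; a pose out of reach is approached as far as the arm can. A call with a gripper value outside its range is refused whole. The fingers move at their own pace and stop on an object; "squeeze" is the grip in N (left out, the last holds). Time passes only in rows, so rows that repeat a pose let the fingers close. It gives the time, the measured TCP pose, the force and the opening at its end, in the units of the state.
- bot.sense(): the state, without advancing time (a new reading comes with each control period).
- bot.grab_frame(name): name is "scene" or "top" or "wrist"; returns the picture (480x640x3 uint8, red, green, blue); there is no depth.
- bot.calibration(name): a dict with "camera_matrix" (3x3 intrinsics, pixels), "extrinsics" (4x4, takes a point from camera to world coordinates). Camera axes: x right, y down, z forward; pixel columns grow to the right and rows downward; lengths in mm; the calibration is good to about 2 mm. A picture is of the moment at which its call begins: read the wrist's pose just before it. calibration takes no time and is no camera call; for the wrist camera it gives the pose at the moment of the call.
- bot.hand_in(): hands the job in, once; it reports no verdict.
Trained networks look in the newest picture that a camera, given by its name, has taken for a name from the list of things; names that differ only in an ending like _2 or _b are one class to them, and where a whole thing is asked for, a point or a joint stands for the part that bears it (a point fixed in the world has none). Each returns a list of dicts, best first, with "confidence" (0 to 1); they miss things now and then, are a little off and sometimes report something else, mostly with a low value. They report only what shows in the picture. A call takes as long as a camera call. They do not tell look-alikes from the thing itself.
- bot.recognise(camera, thing): "centre" ([x, y, z] in mm, in the coordinates of the camera as it stood for that picture, good to about 4 mm: the middle of the surface that is visible of it).
- bot.cut_out(camera, thing): "mask" (480x640 bool, what is visible of it).
The state is a dict: "clock": time; "joint_pos": joint angles; "qvel": joint speeds; "joint_torque": joint torques, N m; "tcp_pos": TCP position; "orientation": TCP orientation; "contact_force": force on the tool from outside, world axes, zero at the start; "torque": the same for the moment, N m; "grip_width": finger opening in mm.
Only numpy, scipy, OpenCV 4.12 (cv2) and the standard library are available. Lean on these libraries where they do the work, as an engineer would, in place of code of your own. Each camera call takes 0.05 s, during which the arm holds its last target.

## Task

A cupboard door lies face down on folded cardboard with one hinge already fitted. Pick up the loose hinge, start its round cup and its two dowels in the empty holes with the arm reaching out over the door's edge like the fitted one, and press it home with a steady, measured push until its flange lies flush on the door, then let go. The cardboard gives before the cup's rib snaps past the bore's grip, so go by feel, but never lean on it with more than about 40 N, or the cardboard goes flat and the door's face is marked; leave everything else where it is.

Things in the scene. Friction and masses are not known exactly. Their poses are not given: they have to be found in the camera images.
- hinge_centre (a point): the loose steel hinge, 0.09 to 0.15 kg, standing on its cup: the point on the cup's axis level with the flange's underside, 12 mm above the cup's foot, half-way up. z up, arm to -x. Below: cup 32 mm across, with a rib 35 mm across 3 to 4 mm above its foot, and two white dowels, 8 mm across, 9 mm long, at x +5.5, y +-26 mm. Flange: 2 mm thick, 40 mm across, 69 mm over its ears along y.
- hinge_knuckle (a point): where to grip the loose hinge: centre of its knuckle, the block on the flange over the cup, 7.5 mm above hinge_centre, same axes. 20 mm wide in y, 36 mm long in x (+-18 mm), 11 mm tall (from the flange's top up). Grip its two long sides, closing along y, the fingertips just clear of the flange (its top is 5.5 mm below this point) or resting on it.
- hinge_arm_tip (a point): end of the loose hinge's arm, which is 16 mm wide and runs from the knuckle along -x to this point, 67 mm from the cup's axis; same axes
- bore_mouth (a point): centre of the empty bore at the door's upper face. z up, x across the door away from its hinge edge (the edge is 22 mm off at -x), y along the edge. Bore 36 mm across; dowel holes 10 mm across, at x +5.5, y +-26 mm. The hinge is home when hinge_centre lies here, axes the same way, arm out over the edge. If it is within about 1 mm of the centre, 7 mm of the cup goes in freely before its rib meets the bore's grip.
- bore_floor (a point): bottom of the empty bore, 13 mm below bore_mouth (1 mm deeper than the cup). What is felt: once the door stands firm the rib takes a push of 12 to 20 N, eases over the last 2 mm or so, and the push rises steeply when the flange has bottomed. A push of 22 to 30 N means it is home; more than 40 N crushes the cardboard flat. Once home it stays there by itself.
- door_middle (a point): middle of the door's upper face (its grey back), 25 to 40 mm above the worktop; door 180 by 360 by 19 mm, axes as bore_mouth. The fitted hinge is 210 mm from the empty bore along +y, 13 mm tall over the face. The door lies on cardboard strips: at a push of about 6 N they give way, by 1 to 10 mm (not to be seen beforehand; they do not spring back), until the door stands firm. It cannot slide.
- tape: roll of thread-seal tape, bystander: 82 mm across, 14 mm thick, lying flat; origin at its underside
- knob_a: dark spare tap knob, bystander: 29 mm across, 18 mm tall; origin at its underside
- knob_b: a second dark spare tap knob, bystander: 29 mm across, 18 mm tall; origin at its underside
- offcut: offcut of metal trim, bystander: 160 mm long, 20 mm wide, 14 mm tall; origin at its underside
- screwdriver: screwdriver with a dark handle, bystander: 190 mm long, lying; origin at its underside
- mug: white mug, bystander: 79 mm across, 96 mm tall, standing; origin at its underside
Not all that is in view belongs to the job. Leave any turquoise look-alike of the part that bears hinge_centre alone.

How it is judged:
By the outcome, as a careful person would: the job done as asked, in the order asked, and still so for the second after the job is handed in, with the robot touching nothing.
It also fails if it takes over 48 s, if anything falls off the work surface, if the arm or the gripper's body presses on something with over 40 N, if the wrist force passes 120 N, or if a joint passes its speed limit or range.

## Working session

There is one attempt and no reset: what is moved stays moved. The work goes in short steps, Python scripts to look and compute and a tool call to move; the robot and the scene stay as the last step left them, time stands still between calls to the robot, and variables do not carry over. Pictures are saved under pics/ and viewed, and the job is handed in when it is done.

Besides the shell and the picture viewer there is one more tool, called after ">>>" as name([rows], argument=value, ...), one row to a line, values as JSON. step_arm: Moves the arm, as the interface text tells. Its arguments: {"type":"object","properties":{"targets":{"type":"array"},"squeeze":{"type":"number"}},"required":["targets"]}

```bash
mkdir -p pics; ls; python3 - <<'E'
from workcell import bot
import cv2, numpy as np
print(bot.sense())
for n in ["scene","top","wrist"]:
    im=bot.grab_frame(n); cv2.imwrite(f"pics/{n}0.png",im[:,:,::-1])
    c=bot.calibration(n); print(n,np.round(c["camera_matrix"],1).tolist(),np.round(c["extrinsics"],3).tolist())
E
```

```text
pics
{'clock': 0.0, 'joint_pos': array([-1.10640446e+00,  3.53638188e-01,  1.63412192e+00, -2.11311657e-06,
        1.15519113e+00, -2.43165703e-03]), 'qvel': array([ 1.13813528e-03,  8.61843319e-04,  9.75563144e-04,  8.00276263e-04,
       -7.42273805e-04, -6.66092740e-05]), 'joint_torque': array([-3.73067640e-03, -6.05265856e+01, -3.42070198e+01, -1.21592534e-04,
        9.34201613e-03,  3.44834689e-05]), 'tcp_pos': array([ 281.06255858, -557.73307396,  241.57311419]), 'orientation': array([ 9.72882602e-01,  2.31298469e-01, -1.56451628e-04, -6.61028291e-04]), 'contact_force': array([0.80247151, 0.58137795, 0.23924377]), 'torque': array([ 0.00220726, -0.01699809, -0.06655284]), 'grip_width': 85.415185665735}
scene [[497.4, 0.0, 326.7], [0.0, 497.4, 239.1], [0.0, 0.0, 1.0]] [[0.616, -0.399, 0.68, -331.28], [-0.788, -0.289, 0.544, -618.312], [-0.02, -0.87, -0.493, 629.222], [0.0, 0.0, 0.0, 1.0]]
top [[567.4, 0.0, 321.0], [0.0, 567.4, 239.4], [0.0, 0.0, 1.0]] [[0.01, -0.981, 0.193, 241.636], [-1.0, -0.011, -0.007, 32.498], [0.009, -0.193, -0.981, 1294.135], [0.0, 0.0, 0.0, 1.0]]
wrist [[386.4, 0.0, 311.6], [0.0, 386.4, 232.3], [0.0, 0.0, 1.0]] [[0.45, -0.858, -0.248, 343.621], [-0.893, -0.432, -0.124, -525.339], [-0.0, 0.278, -0.961, 372.84], [0.0, 0.0, 0.0, 1.0]]
```

View pics/scene0.png

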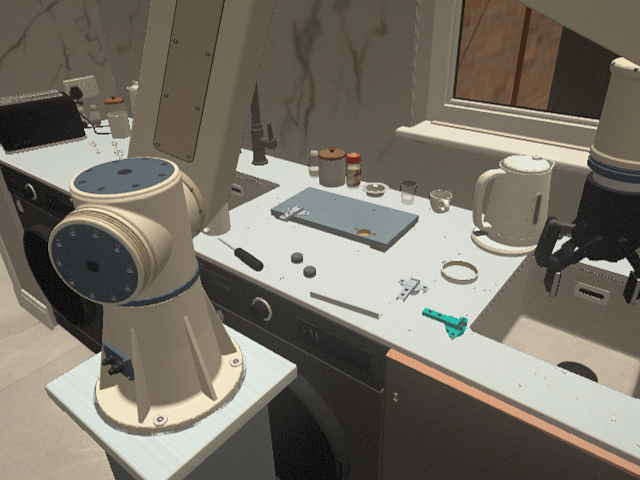

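View pics/top0.png

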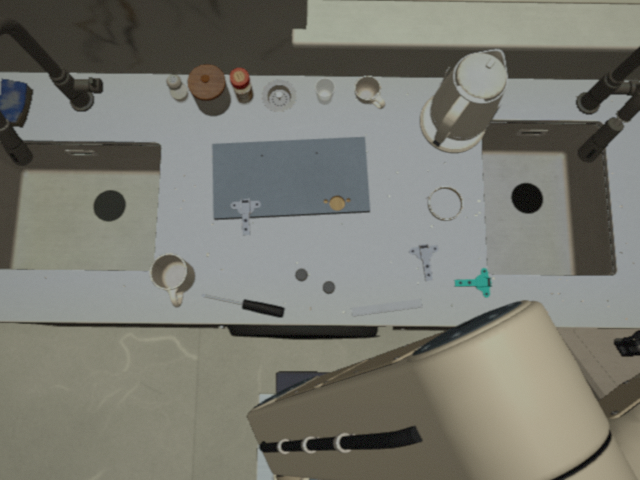

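View pics/wrist0.png

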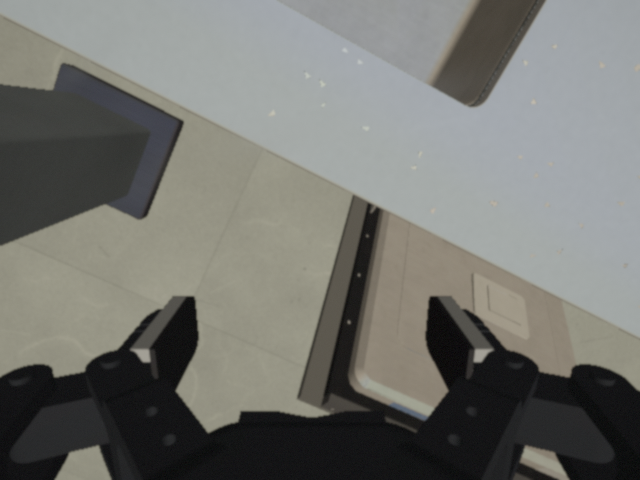

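The top view shows the loose hinge near (424,250) with its arm toward the robot, the empty bore at (338,204), and the fitted hinge at (245,205). The turquoise decoy is at (480,283).

```bash
cat > h.py <<'E'
from workcell import bot
import cv2, numpy as np
from scipy.spatial.transform import Rotation as R
def ray(n,uv,z,c=None):
    c=c or bot.calibration(n);K=np.array(c["camera_matrix"]);E=np.array(c["extrinsics"])
    d=E[:3,:3]@np.linalg.solve(K,[uv[0],uv[1],1]); o=E[:3,3]
    return o+d*(z-o[2])/d[2]
def proj(n,p,c=None):
    c=c or bot.calibration(n);K=np.array(c["camera_matrix"]);E=np.array(c["extrinsics"])
    q=K@(E[:3,:3].T@(np.array(p)-E[:3,3])); return q[:2]/q[2]
def world(n,p,c=None):
    c=c or bot.calibration(n);E=np.array(c["extrinsics"]); return E[:3,:3]@np.array(p)+E[:3,3]
def shift(pos,yaw,s=None):
    """tool shift(m), rotvec(deg) from now to TCP at pos pointing down with tool x at yaw(deg)"""
    s=s or bot.sense(); Rn=R.from_quat(s['orientation'])
    c,sn=np.cos(np.radians(yaw)),np.sin(np.radians(yaw))
    Rt=R.from_matrix(np.array([[c,sn,0],[sn,-c,0],[0,0,-1]]))
    return Rn.inv().apply(np.array(pos)-s['tcp_pos'])/1000, (Rn.inv()*Rt).as_rotvec(degrees=True)
E
python3 - <<'E'
from h import *
bot.grab_frame("top")
for t in ["hinge_centre","hinge_knuckle","hinge_arm_tip","bore_mouth","bore_floor","door_middle"]:
    for r in bot.recognise("top",t)[:3]: print(t,round(r["confidence"],2),np.round(world("top",r["centre"])),np.round(proj("top",world("top",r["centre"]))))
for uv,z in [((424,250),14),((338,204),50)]: print(ray("top",uv,z))
for uv in [(213,146),(363,139),(368,211),(213,218)]: print(ray("top",uv,50))
print(bot.sense()['clock'])
E
```

```text
hinge_centre 0.82 [ 395. -343.   25.] [483. 283.]
hinge_centre 0.73 [ 460. -215.   22.] [425. 255.]
hinge_knuckle 0.75 [ 463. -218.   23.] [427. 253.]
hinge_knuckle 0.61 [ 399. -344.   23.] [483. 282.]
hinge_arm_tip 0.71 [ 466. -215.   24.] [425. 252.]
hinge_arm_tip 0.7 [ 394. -340.   23.] [482. 284.]
bore_mouth 0.96 [637.  97.  31.] [290. 177.]
bore_floor 0.66 [633. 100.  30.] [288. 179.]
door_middle 0.58 [637.  96.  30.] [290. 177.]
[ 472.06670898 -213.72275721   14.        ]
[569.12577066 -14.47956161  50.        ]
[703.59039183 274.3563248   50.        ]
[725.29151025 -71.81124817  50.        ]
[553.6381307  -82.33748907  50.        ]
[533.20424416 266.42361728  50.        ]
0.5
```

```bash
python3 - <<'E'
from h import *
print(shift([476,-213,160],9))
E
```

```text
(array([ 0.32920757, -0.22054113,  0.0822559 ]), array([-3.60011159e-03,  1.42899958e-03,  1.77468738e+01]))
```

>>> step_arm([
  {"translation":[0.329,-0.2205,0.082],"angular":[0,0,17.7],"claw":0.085},
  {"translation":[0.329,-0.2205,0.082],"angular":[0,0,17.7],"claw":0.085},
  {"translation":[0.329,-0.2205,0.082],"angular":[0,0,17.7],"claw":0.085},
  {"translation":[0.329,-0.2205,0.082],"angular":[0,0,17.7],"claw":0.085},
  {"translation":[0.329,-0.2205,0.082],"angular":[0,0,17.7],"claw":0.085},
  {"translation":[0.329,-0.2205,0.082],"angular":[0,0,17.7],"claw":0.085},
  {"translation":[0.329,-0.2205,0.082],"angular":[0,0,17.7],"claw":0.085},
  {"translation":[0.329,-0.2205,0.082],"angular":[0,0,17.7],"claw":0.085},
  {"translation":[0.329,-0.2205,0.082],"angular":[0,0,17.7],"claw":0.085},
  {"translation":[0.329,-0.2205,0.082],"angular":[0,0,17.7],"claw":0.085},
  {"translation":[0.329,-0.2205,0.082],"angular":[0,0,17.7],"claw":0.085},
  {"translation":[0.329,-0.2205,0.082],"angular":[0,0,17.7],"claw":0.085},
  {"translation":[0.329,-0.2205,0.082],"angular":[0,0,17.7],"claw":0.085},
  {"translation":[0.329,-0.2205,0.082],"angular":[0,0,17.7],"claw":0.085},
])

```text
clock: 1.67
tcp_pos: [475.6, -214.1, 160.5]
orientation: [0.997, 0.078, 0.0, 0.0]
contact_force: [-0.3, 0.3, 0.5]
grip_width: 85.1
```

```bash
python3 - <<'E'
from h import *
s=bot.sense();print(s['tcp_pos'],s['contact_force'],s['joint_pos'])
c=bot.calibration("wrist");im=bot.grab_frame("wrist");cv2.imwrite("pics/w1.png",im[:,:,::-1])
for t in ["hinge_centre","hinge_knuckle","hinge_arm_tip"]:
    for r in bot.recognise("wrist",t)[:3]: print(t,round(r["confidence"],2),np.round(world("wrist",r["centre"],c)),np.round(proj("wrist",world("wrist",r["centre"],c),c)))
print(np.round(c["extrinsics"],3).tolist())
E
```

```text
[ 475.59373242 -214.05426864  160.54686729] [-0.28795243  0.29735189  0.45879892] [-4.25655983e-01  2.91801130e-01  1.92934011e+00 -2.74434804e-04
  9.20055691e-01  9.88244543e-01]
hinge_centre 0.68 [ 399. -301.   26.] [408. 334.]
hinge_knuckle 0.68 [ 401. -298.   28.] [405. 334.]
hinge_knuckle 0.62 [ 462. -215.   24.] [311. 241.]
hinge_arm_tip 0.95 [ 462. -216.   22.] [312. 241.]
hinge_arm_tip 0.7 [ 402. -303.   22.] [410. 329.]
[[0.156, -0.949, -0.274, 544.688], [-0.988, -0.15, -0.044, -202.052], [0.001, 0.277, -0.961, 291.694], [0.0, 0.0, 0.0, 1.0]]
```

View pics/w1.png

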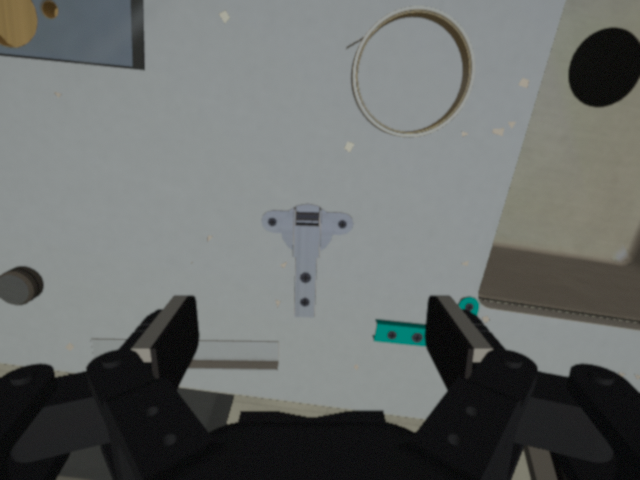

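The wrist view shows the hinge with its ears at (272,221) and (343,224) and its arm running down to (305,315). Enlarging the crop for exact points.

```bash
python3 - <<'E'
import cv2
im=cv2.imread("pics/w1.png")
cv2.imwrite("pics/w1z.png",cv2.resize(im[195:325,240:370],None,fx=4.6,fy=4.6,interpolation=cv2.INTER_CUBIC))
E
```

```text
(no output)
```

View pics/w1z.png

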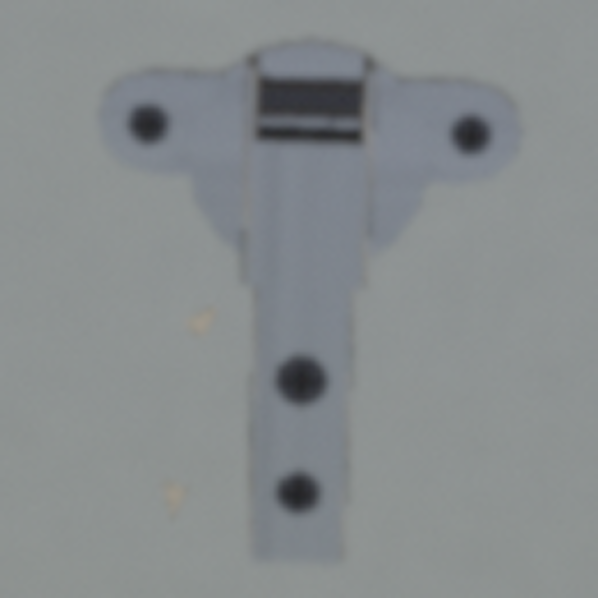

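```bash
python3 - <<'E'
from h import *
f=lambda x,y:(240+(x+.5)/4.6-.5,195+(y+.5)/4.6-.5)
a=ray("wrist",f(149,124),14.5);b=ray("wrist",f(471,134),14.5);t=ray("wrist",f(299,560),24)
print(a,b,np.linalg.norm(a-b)); d=a-b; yaw=np.degrees(np.arctan2(-d[0],d[1])); print("yaw",yaw)
x=np.array([np.cos(np.radians(yaw)),np.sin(np.radians(yaw)),0]);m=(a+b)/2; c=m-5.5*x
print("centre",c); w=t-c; print("tip",t,np.linalg.norm(w[:2]),np.degrees(np.arctan2(-w[1],-w[0])))
k1=ray("wrist",f(245,235),24);k2=ray("wrist",f(368,235),24);print(k1,k2,np.linalg.norm(k1-k2))
k1=ray("wrist",f(252,60),24);k2=ray("wrist",f(372,60),24);print((k1+k2)/2,np.linalg.norm(k1-k2))
E
```

```text
[ 469.28876021 -184.57542962   14.5       ] [ 475.68813598 -236.07479885   14.5       ] 51.895443358250766
yaw 7.0833362607939385
centre [ 467.03042495 -211.00333499   14.5       ]
tip [ 401.07644114 -219.52941262   24.        ] 66.50279678538932 7.365953627358603
[ 456.22728172 -202.49541569   24.        ] [ 459.24535513 -221.72844056   24.        ] 19.46838495617853
[ 485.84889831 -208.65817038   24.        ] 18.46382638255217
```

```bash
python3 - <<'E'
from h import *
print(bot.tips_ahead); s=bot.sense(); print(s['tcp_pos'],s['grip_width']); print(shift([467,-211,55],7.15))
E
```

```text
11.0
[ 475.48839227 -214.06899703  160.47548925] 85.10874882470789
(array([-0.00792898, -0.00437403,  0.10547298]), array([ 0.01114411, -0.0120887 ,  1.80708954]))
```

>>> step_arm([
  {"translation":[-0.008,-0.0044,0.035],"angular":[0,0,1.8],"claw":0.036},
  {"translation":[-0.008,-0.0044,0.07],"angular":[0,0,1.8],"claw":0.036},
  {"translation":[-0.008,-0.0044,0.1055],"angular":[0,0,1.8],"claw":0.036},
  {"translation":[-0.008,-0.0044,0.1055],"angular":[0,0,1.8],"claw":0.036},
  {"translation":[-0.008,-0.0044,0.1055],"angular":[0,0,1.8],"claw":0.036},
  {"translation":[-0.008,-0.0044,0.1055],"angular":[0,0,1.8],"claw":0.036},
], squeeze=80)

```text
clock: 2.37
tcp_pos: [467.7, -211.6, 56.3]
orientation: [0.998, 0.062, 0.001, 0.0]
contact_force: [1.0, -1.1, 0.5]
grip_width: 35.9
```

```bash
python3 - <<'E'
from h import *
s=bot.sense(); print(s['tcp_pos'],s['grip_width']); print(shift([467,-211,27],7.15))
c=bot.calibration("wrist");im=bot.grab_frame("wrist");cv2.imwrite("pics/w2.png",im[:,:,::-1])
E
```

```text
[ 467.72708393 -211.64319209   56.34398325] 35.9293827248773
(array([-0.0006793 , -0.00075249,  0.02934253]), array([ 0.04701428, -0.07345683, -0.02375499]))
```

View pics/w2.png

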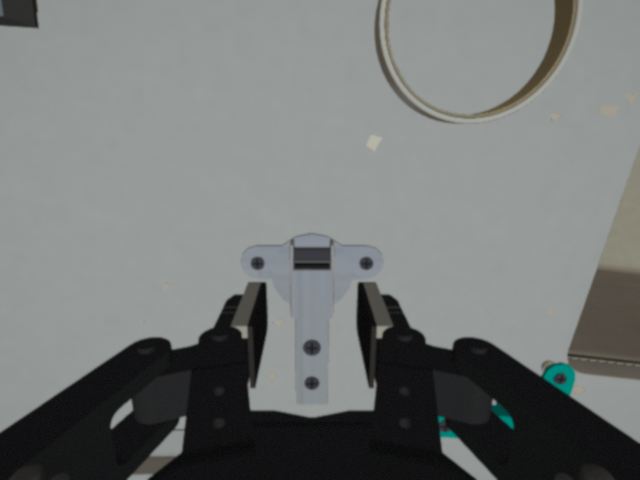

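The hinge is centred between the pads, with its ears at (257,263) and (366,263) and the jaw centre at column 312. I'll descend and close.

```bash
python3 - <<'E'
from h import *
a=ray("wrist",(257.5,263),14.5);b=ray("wrist",(366,263),14.5);print(a,b,np.linalg.norm(a-b)); d=a-b; yaw=np.degrees(np.arctan2(-d[0],d[1])); print("yaw",yaw)
x=np.array([np.cos(np.radians(yaw)),np.sin(np.radians(yaw)),0]);m=(a+b)/2; c=m-5.5*x
print("centre",c)
E
```

```text
[ 469.74911748 -184.73221897   14.5       ] [ 476.1332366  -236.25452726   14.5       ] 51.91632911155296
yaw 7.063505465868604
centre [ 467.48291949 -211.16970474   14.5       ]
```

>>> step_arm([
  {"translation":[-0.0007,-0.0007,0.015],"angular":[0,0,0],"claw":0.036},
  {"translation":[-0.0007,-0.0007,0.025],"angular":[0,0,0],"claw":0.036},
  {"translation":[-0.0007,-0.0007,0.029],"angular":[0,0,0],"claw":0.036},
  {"translation":[-0.0007,-0.0007,0.029],"angular":[0,0,0],"claw":0.036},
])

```text
clock: 2.75
tcp_pos: [467.5, -211.2, 28.1]
orientation: [0.998, 0.062, 0.001, 0.001]
contact_force: [0.7, -0.8, -0.9]
grip_width: 35.8
```

>>> step_arm([
  {"translation":[0,0,0.0015],"angular":[0,0,0],"claw":0.015},
  {"translation":[0,0,0.0015],"angular":[0,0,0],"claw":0.015},
  {"translation":[0,0,0.0015],"angular":[0,0,0],"claw":0.015},
  {"translation":[0,0,0.0015],"angular":[0,0,0],"claw":0.015},
  {"translation":[0,0,0.0015],"angular":[0,0,0],"claw":0.015},
], squeeze=80)

```text
clock: 3.17
tcp_pos: [467.9, -211.3, 27.3]
orientation: [0.998, 0.062, 0.002, 0.001]
contact_force: [-0.8, 0.3, 6.9]
grip_width: 17.6
```

>>> step_arm([
  {"translation":[0,0,-0.02],"angular":[0,0,0],"claw":0.01},
  {"translation":[0,0,-0.05],"angular":[0,0,0],"claw":0.01},
  {"translation":[0,0,-0.07],"angular":[0,0,0],"claw":0.01},
  {"translation":[0,0,-0.07],"angular":[0,0,0],"claw":0.01},
])

```text
clock: 3.5
tcp_pos: [469.9, -212.3, 101.1]
orientation: [0.998, 0.062, 0.004, 0.002]
contact_force: [0.9, 0.1, -1.5]
grip_width: 17.5
```

```bash
python3 - <<'E'
from h import *
s=bot.sense(); print(s['tcp_pos'],s['grip_width'],s['contact_force'],s['orientation']); print(shift([505,-15,160],3.4), ray("top",(338,204),33))
c=bot.calibration("wrist");im=bot.grab_frame("wrist");cv2.imwrite("pics/w3.png",im[:,:,::-1])
E
```

```text
[ 469.94028034 -212.26580707  101.05669521] 17.45329575628724 [ 0.85908469  0.09522846 -1.49601261] [0.99804705 0.06227123 0.00435399 0.00232712]
(array([ 0.05980567, -0.19107084, -0.05943493]), array([ 0.28140342, -0.4908893 ,  3.74043435])) [573.60063279 -15.12146244  33.        ]
```

View pics/w3.png

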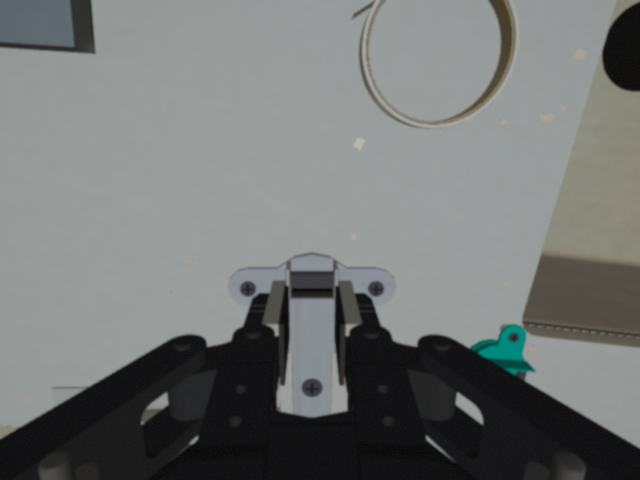

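The hinge is held straight, with its ears at (248,289) and (376,289). Next I'll move to where the wrist camera can see the bore.

>>> step_arm([
  {"translation":[0.015,-0.04,-0.035],"angular":[0.3,-0.5,3.7],"claw":0.01},
  {"translation":[0.03,-0.08,-0.0594],"angular":[0.3,-0.5,3.7],"claw":0.01},
  {"translation":[0.045,-0.12,-0.0594],"angular":[0.3,-0.5,3.7],"claw":0.01},
  {"translation":[0.055,-0.155,-0.0594],"angular":[0.3,-0.5,3.7],"claw":0.01},
  {"translation":[0.0598,-0.18,-0.0594],"angular":[0.3,-0.5,3.7],"claw":0.01},
  {"translation":[0.0598,-0.191,-0.0594],"angular":[0.3,-0.5,3.7],"claw":0.01},
  {"translation":[0.0598,-0.191,-0.0594],"angular":[0.3,-0.5,3.7],"claw":0.01},
  {"translation":[0.0598,-0.191,-0.0594],"angular":[0.3,-0.5,3.7],"claw":0.01},
])

```text
clock: 4.22
tcp_pos: [503.5, -14.4, 157.2]
orientation: [1.0, 0.031, -0.002, -0.0]
contact_force: [0.4, -0.2, -0.9]
grip_width: 17.6
```

```bash
python3 - <<'E'
from h import *
s=bot.sense(); print(s['tcp_pos'],s['grip_width'],s['contact_force'],s['orientation'],s['qvel'])
c=bot.calibration("wrist");im=bot.grab_frame("wrist");cv2.imwrite("pics/w4.png",im[:,:,::-1])
print(c)
for r in bot.recognise("wrist","bore_mouth")[:3]: print(r["confidence"],world("wrist",r["centre"],c),proj("wrist",world("wrist",r["centre"],c),c))
E
```

```text
[503.48753804 -14.389679   157.19173197] 17.56209963537048 [ 0.39268906 -0.19646993 -0.94672396] [ 9.99513618e-01  3.11315511e-02 -1.78668296e-03 -4.01715432e-04] [-0.03629111 -0.00180281 -0.00520079 -0.00451617  0.00335944 -0.00642851]
{'camera_matrix': array([[386.41766786,   0.        , 311.57472982],
       [  0.        , 386.41766786, 232.31812639],
       [  0.        ,   0.        ,   1.        ]]), 'extrinsics': array([[ 6.18234659e-02, -9.57912110e-01, -2.80325254e-01,
         5.73802428e+02],
       [-9.98087084e-01, -5.93857857e-02, -1.71901725e-02,
        -9.18103230e+00],
       [-1.80660995e-04,  2.80851771e-01, -9.59751140e-01,
         2.88054675e+02],
       [ 0.00000000e+00,  0.00000000e+00,  0.00000000e+00,
         1.00000000e+00]])}
0.61 [595.36617486  54.9216539   28.3552714 ] [211.65838943  76.85723895]
0.33 [383.85380674  -1.36015092  15.70590081] [287.61560574 361.32879452]
0.25 [506.304389   -16.34332754 153.17025736] [319.38114735 303.09631202]
```

View pics/w4.png

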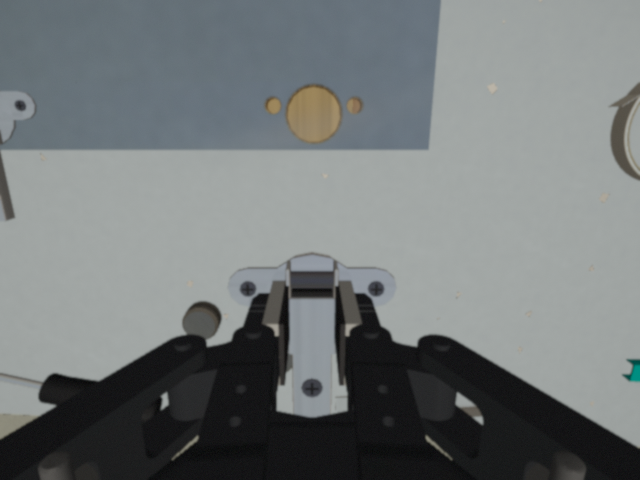

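```bash
python3 - <<'E'
import cv2
im=cv2.imread("pics/w4.png")
cv2.imwrite("pics/w4z.png",cv2.resize(im[70:160,255:375],None,fx=6,fy=6,interpolation=cv2.INTER_CUBIC))
E
```

```text
(no output)
```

View pics/w4z.png

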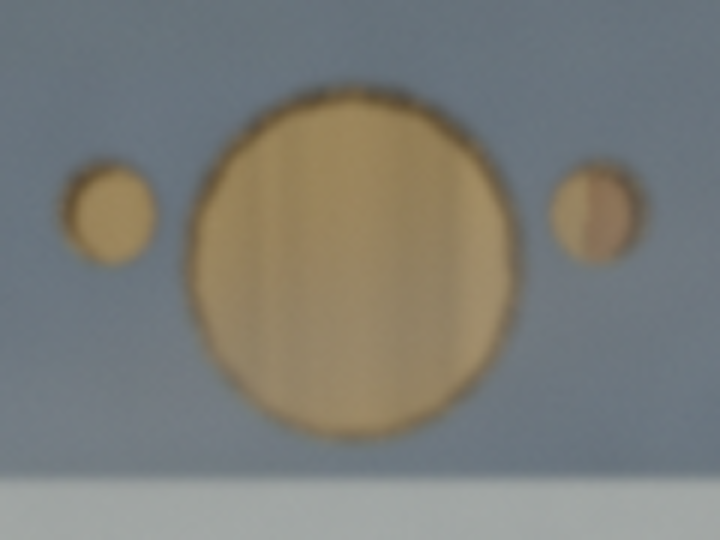

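```bash
python3 - <<'E'
from h import *
f=lambda x,y:(255+(x+.5)/6-.5,70+(y+.5)/6-.5)
for z in (25,28,31,34,37,40):
    a=ray("wrist",f(109,212),z);b=ray("wrist",f(599,212),z);c=ray("wrist",f(353.5,263),z)
    l=ray("wrist",f(187,263),z);r=ray("wrist",f(520,263),z);t=ray("wrist",f(353.5,85),z);bo=ray("wrist",f(353.5,441),z);e=ray("wrist",f(353,475),z)
    d=a-b; m=(a+b)/2;yaw=np.degrees(np.arctan2(-d[0],d[1]));x=np.array([np.cos(np.radians(yaw)),np.sin(np.radians(yaw)),0])
    n=np.linalg.norm
    print(z,n(d).round(2),n(l-r).round(2),n(t-bo).round(2),yaw.round(2),c.round(2),(m-5.5*x).round(2),((c-e)@x).round(2))
E
```

```text
25 52.9 36.16 36.97 3.4 [577.87 -11.62  25.  ] [577.64 -11.68  25.  ] 22.56
28 52.3 35.75 36.55 3.4 [577.83 -11.61  28.  ] [577.53 -11.67  28.  ] 22.3
31 51.7 35.34 36.13 3.4 [577.78 -11.6   31.  ] [577.43 -11.67  31.  ] 22.05
34 51.09 34.93 35.71 3.4 [577.74 -11.59  34.  ] [577.33 -11.66  34.  ] 21.79
37 50.49 34.52 35.29 3.4 [577.69 -11.58  37.  ] [577.22 -11.65  37.  ] 21.53
40 49.89 34.1 34.87 3.4 [577.65 -11.57  40.  ] [577.12 -11.64  40.  ] 21.28
```

```bash
python3 - <<'E'
from h import *
s=bot.sense(); print(s['tcp_pos'],s['orientation'],s['qvel'].round(4)); print(shift([525,-11.6,100],3.4))
E
```

```text
[503.76545729 -15.67151881 157.50740379] [ 9.99553553e-01  2.98378143e-02 -1.50100807e-03 -3.82397110e-04] [-0.0143 -0.0045 -0.0046  0.0009  0.0017  0.0035]
(array([ 0.02161075, -0.00274856,  0.05744567]), array([-0.04890289,  0.17062726,  0.0196733 ]))
```

>>> step_arm([
  {"translation":[0.0216,-0.0027,0.03],"angular":[0,0.17,0],"claw":0.01},
  {"translation":[0.0216,-0.0027,0.05],"angular":[0,0.17,0],"claw":0.01},
  {"translation":[0.0216,-0.0027,0.0574],"angular":[0,0.17,0],"claw":0.01},
  {"translation":[0.0216,-0.0027,0.0574],"angular":[0,0.17,0],"claw":0.01},
  {"translation":[0.0216,-0.0027,0.0574],"angular":[0,0.17,0],"claw":0.01},
  {"translation":[0.0216,-0.0027,0.0574],"angular":[0,0.17,0],"claw":0.01},
  {"translation":[0.0216,-0.0027,0.0574],"angular":[0,0.17,0],"claw":0.01},
])

```text
clock: 4.9
tcp_pos: [525.5, -12.0, 101.2]
orientation: [1.0, 0.03, 0.001, -0.0]
contact_force: [0.3, 0.2, -1.7]
grip_width: 17.7
```

```bash
python3 - <<'E'
from h import *
bot.grab_frame("wrist");bot.grab_frame("wrist")
s=bot.sense(); print(s['tcp_pos'],s['grip_width'],s['contact_force'],s['orientation'],s['qvel'].round(4))
c=bot.calibration("wrist");im=bot.grab_frame("wrist");cv2.imwrite("pics/w5.png",im[:,:,::-1])
np.savez("w5.npz",K=c["camera_matrix"],E=c["extrinsics"],p=s['tcp_pos'],q=s['orientation'])
cv2.imwrite("pics/w5z.png",cv2.resize(im[:,:,::-1][40:190,230:390],None,fx=4.8,fy=4,interpolation=cv2.INTER_CUBIC))
cv2.imwrite("pics/w5h.png",cv2.resize(im[:,:,::-1][240:340,220:400],None,fx=4.4,fy=4.4,interpolation=cv2.INTER_CUBIC))
E
```

```text
[525.44651999 -11.79043486 101.03959071] 17.565068212181277 [ 0.97013805  0.66709075 -1.02188633] [ 9.99557387e-01  2.97365866e-02  7.85004005e-04 -3.86980841e-04] [ 0.0015  0.0035  0.0019  0.0005 -0.0018  0.0009]
```

View pics/w5.png

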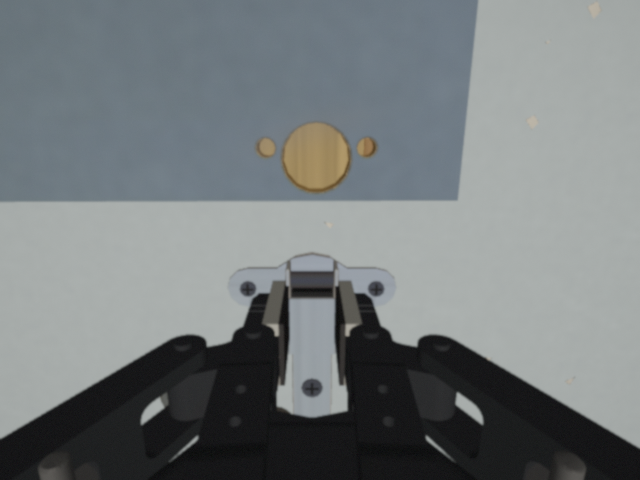

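View pics/w5h.png

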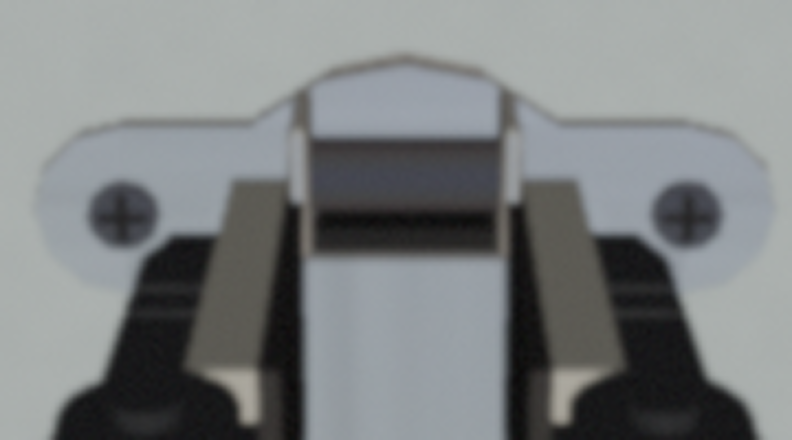

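View pics/w5z.png

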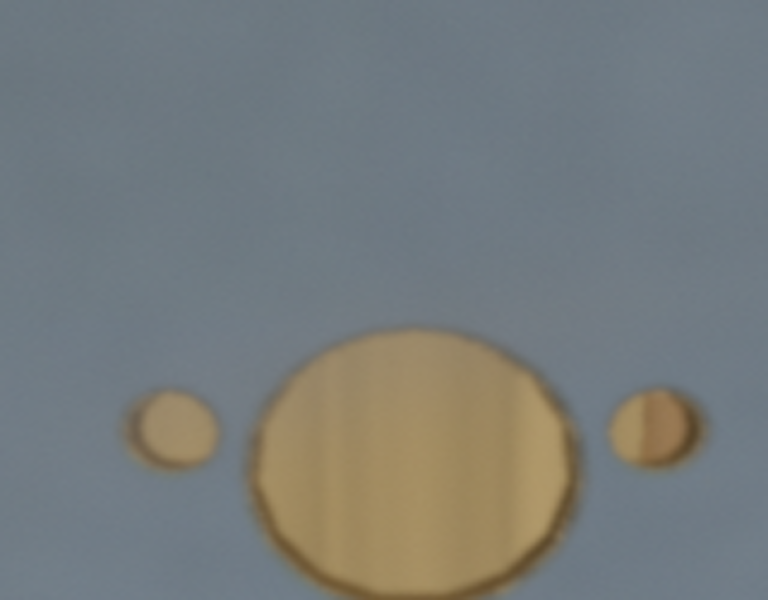

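```bash
cat > seg.py <<'E'
from h import *
def holes(fn,roi):
    im=cv2.imread(fn).astype(int); x0,y0,x1,y1=roi
    d=(im[:,:,2]-im[:,:,0])[y0:y1,x0:x1].astype(np.float32)
    d=cv2.resize(d,None,fx=6,fy=6,interpolation=cv2.INTER_CUBIC)
    m=(d>0).astype(np.uint8)
    cs,_=cv2.findContours(m,cv2.RETR_EXTERNAL,cv2.CHAIN_APPROX_NONE)
    out=[]
    for c in cs:
        if cv2.contourArea(c)>1500:
            (x,y),ax,a=cv2.fitEllipse(cv2.convexHull(c)); out.append(((x+.5)/6-.5+x0,(y+.5)/6-.5+y0,ax[0]/6,ax[1]/6))
    return sorted(out)
E
python3 - <<'E'
from seg import *
H=holes("pics/w5.png",(240,100,390,195)); print(np.round(H,2))
d=np.load("w5.npz");c={"camera_matrix":d["K"],"extrinsics":d["E"]}
n=np.linalg.norm
L,B,Rr=[h[:2] for h in H]
for z in (24,27,30,33,36,39):
    a=ray("wrist",L,z,c);b=ray("wrist",Rr,z,c);o=ray("wrist",B,z,c);e=a-b;m=(a+b)/2
    yaw=np.degrees(np.arctan2(-e[0],e[1]));x=np.array([np.cos(np.radians(yaw)),np.sin(np.radians(yaw)),0])
    print(z,n(e).round(2),yaw.round(2),o.round(2),(m-5.5*x).round(2))
# hinge in tool frame
s1,s2=(247.57,288.25),(375.75,288.25)
Rn=R.from_quat(d["q"])
for z in (86,88,90,92):
    a=ray("wrist",s1,z,c);b=ray("wrist",s2,z,c);e=Rn.inv().apply(a-b);m=Rn.inv().apply((a+b)/2-d["p"])
    print(z,n(e).round(2),"yaw rel",np.degrees(np.arctan2(e[0],-e[1])).round(2),"hinge centre in tool",(m-[5.5,0,0]).round(2))
E
```

```text
[[265.19 147.54  21.26  21.96]
 [315.84 157.37  71.57  72.68]
 [366.55 147.23  21.35  21.97]]
24 53.47 3.56 [576.92 -10.13  24.  ] [576.61 -10.16  24.  ]
27 52.7 3.56 [577.18 -10.08  27.  ] [576.8  -10.12  27.  ]
30 51.93 3.56 [577.44 -10.03  30.  ] [576.99 -10.07  30.  ]
33 51.16 3.56 [577.7   -9.98  33.  ] [577.17 -10.03  33.  ]
36 50.39 3.56 [577.97  -9.94  36.  ] [577.36  -9.99  36.  ]
39 49.62 3.56 [578.23  -9.89  39.  ] [577.55  -9.94  39.  ]
86 52.67 yaw rel 0.02 hinge centre in tool [-1.58 -0.84 15.05]
88 51.95 yaw rel 0.02 hinge centre in tool [-0.67 -0.84 13.05]
90 51.23 yaw rel 0.02 hinge centre in tool [ 0.23 -0.84 11.05]
92 50.51 yaw rel 0.02 hinge centre in tool [ 1.13 -0.84  9.05]
```

```bash
python3 - <<'E'
from h import *
y=np.radians(3.5);X=np.array([np.cos(y),np.sin(y)]);Y=np.array([np.sin(y),-np.cos(y)])
b=np.array([577.2,-10.05]); h=b-44*X; t=h-(-.72*X-.84*Y); print(t)
print(shift([*t,64],3.5))
E
```

```text
[534.0520067  -13.53061402]
(array([0.00849224, 0.00235873, 0.03690558]), array([-0.0434776, -0.0793271, -0.0856397]))
```

>>> step_arm([
  {"translation":[0.0085,0.0024,0.015],"angular":[0,-0.08,-0.09],"claw":0.01},
  {"translation":[0.0085,0.0024,0.03],"angular":[0,-0.08,-0.09],"claw":0.01},
  {"translation":[0.0085,0.0024,0.0369],"angular":[0,-0.08,-0.09],"claw":0.01},
  {"translation":[0.0085,0.0024,0.0369],"angular":[0,-0.08,-0.09],"claw":0.01},
  {"translation":[0.0085,0.0024,0.0369],"angular":[0,-0.08,-0.09],"claw":0.01},
  {"translation":[0.0085,0.0024,0.0369],"angular":[0,-0.08,-0.09],"claw":0.01},
  {"translation":[0.0085,0.0024,0.0369],"angular":[0,-0.08,-0.09],"claw":0.01},
])

```text
clock: 5.63
tcp_pos: [534.5, -13.6, 64.8]
orientation: [1.0, 0.031, 0.001, -0.0]
contact_force: [-0.5, -0.6, -1.2]
grip_width: 17.4
```

```bash
python3 - <<'E'
from h import *
bot.grab_frame("wrist");bot.grab_frame("wrist");bot.grab_frame("wrist")
s=bot.sense(); print(s['tcp_pos'],s['grip_width'],s['contact_force'],s['orientation'],s['qvel'].round(4))
c=bot.calibration("wrist");im=bot.grab_frame("wrist");cv2.imwrite("pics/w6.png",im[:,:,::-1])
np.savez("w6.npz",K=c["camera_matrix"],E=c["extrinsics"],p=s['tcp_pos'],q=s['orientation'])
E
```

```text
[534.37605391 -13.57404035  64.55998575] 17.478617435481336 [ 0.93080577 -0.37211121 -0.91066789] [ 9.99531356e-01  3.06064080e-02  4.48195448e-04 -3.40121271e-04] [-0.0005  0.0033  0.0009  0.     -0.0013  0.0015]
```

View pics/w6.png

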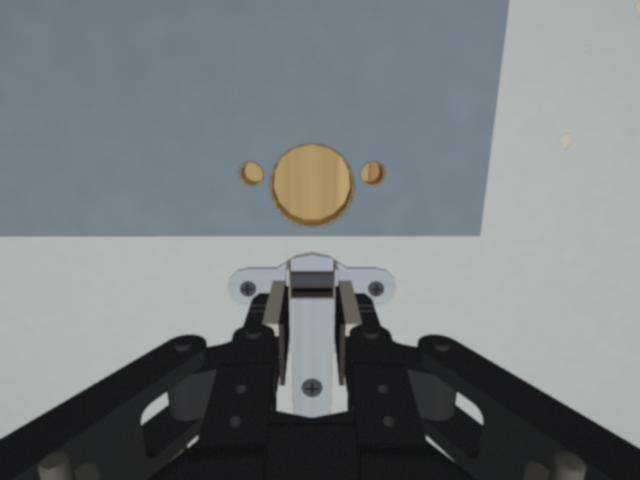

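```bash
python3 - <<'E'
from seg import *
H=holes("pics/w6.png",(230,130,400,230)); print(np.round(H,2))
d=np.load("w6.npz");c={"camera_matrix":d["K"],"extrinsics":d["E"]}
n=np.linalg.norm
Rn=R.from_quat(d["q"]); T=lambda p:Rn.inv().apply(p-d["p"])
L,B,Rr=[h[:2] for h in H]
for z in (26,28,30,32,34):
    a=ray("wrist",L,z,c);b=ray("wrist",Rr,z,c);o=ray("wrist",B,z,c)
    e=T(a)-T(b); print(z,n(a-b).round(2),"rel yaw",np.degrees(np.arctan2(e[0],-e[1])).round(2),T(o).round(2),(T((a+b)/2)-[5.5,0,0]).round(2),o.round(2))
z=64.56-13.2
a=ray("wrist",(247.57,288.4),z,c);b=ray("wrist",(375.75,288.4),z,c);print(n(a-b),(T((a+b)/2)-[5.5,0,0]).round(2))
print(Rn.as_matrix().round(4)[:,2])
E
```

```text
[[250.65 173.77  24.92  26.22]
 [311.48 185.31  84.94  85.52]
 [372.26 173.66  25.19  25.95]]
26 53.26 rel yaw -0.03 [42.61 -0.9  38.6 ] [42.22 -0.91 38.6 ] [576.89 -10.04  26.  ]
28 52.63 rel yaw -0.03 [42.94 -0.9  36.6 ] [42.48 -0.91 36.6 ] [577.21 -10.02  28.  ]
30 52.01 rel yaw -0.03 [43.26 -0.9  34.6 ] [42.74 -0.91 34.6 ] [577.53 -10.    30.  ]
32 51.38 rel yaw -0.03 [43.58 -0.9  32.6 ] [43.01 -0.91 32.61] [577.85  -9.98  32.  ]
34 50.75 rel yaw -0.03 [43.9 -0.9 30.6] [43.27 -0.91 30.61] [578.17  -9.97  34.  ]
52.00780352965251 [-0.85 -0.85 13.2 ]
[ 9.e-04  7.e-04 -1.e+00]
```

>>> step_arm([
  {"translation":[0.02,0,0],"angular":[0,0,0],"claw":0.01},
  {"translation":[0.036,0,0],"angular":[0,0,0],"claw":0.01},
  {"translation":[0.0438,0,0],"angular":[0,0,0],"claw":0.01},
  {"translation":[0.0438,0,0],"angular":[0,0,0],"claw":0.01},
  {"translation":[0.0438,0,0],"angular":[0,0,0],"claw":0.01},
  {"translation":[0.0438,0,0],"angular":[0,0,0],"claw":0.01},
])

```text
clock: 6.33
tcp_pos: [576.7, -10.9, 64.1]
orientation: [1.0, 0.031, -0.0, -0.0]
contact_force: [0.3, -0.8, -1.3]
grip_width: 17.4
```

```bash
python3 - <<'E'
from h import *
bot.grab_frame("wrist");bot.grab_frame("scene")
s=bot.sense(); print(s['tcp_pos'],s['contact_force'],s['orientation']); print(shift([578.15,-10.84,50],3.5))
print(s['contact_force'],s['torque'])
E
```

```text
[576.90406878 -10.91188594  64.29430282] [ 0.4466031  -0.53463941 -1.21377055] [ 9.99531744e-01  3.05957208e-02 -2.44487000e-04 -3.65949153e-04]
(array([1.25466138e-03, 1.51239953e-05, 1.42937120e-02]), array([-0.0427707 ,  0.02672246,  0.00655891]))
[ 0.4466031  -0.53463941 -1.21377055] [ 0.01078154 -0.05562575 -0.02236214]
```

>>> step_arm([
  {"translation":[0.0013,0,0],"angular":[0,0,0],"claw":0.01},
  {"translation":[0.0013,0,0.003],"angular":[0,0,0],"claw":0.01},
  {"translation":[0.0013,0,0.005],"angular":[0,0,0],"claw":0.01},
  {"translation":[0.0013,0,0.005],"angular":[0,0,0],"claw":0.01},
])

```text
clock: 6.77
tcp_pos: [577.7, -10.9, 58.8]
orientation: [1.0, 0.031, -0.001, -0.0]
contact_force: [-0.2, -0.6, -1.2]
grip_width: 17.3
```

```bash
python3 - <<'E'
from h import *
bot.grab_frame("wrist")
s=bot.sense(); print(s['tcp_pos'],s['contact_force'],s['torque']); print(shift([578.15,-10.84,50],3.5))
E
```

```text
[577.85435702 -10.82921328  58.94110928] [ 0.32622855  0.03128953 -1.40462935] [-0.05200321  0.03346169 -0.05774037]
(array([3.04711923e-04, 3.62677894e-05, 8.94073775e-03]), array([-0.04759388,  0.06588765,  0.00490745]))
```

>>> step_arm([
  {"translation":[0.0004,0,0.001],"angular":[0,0.05,0],"claw":0.01},
  {"translation":[0.0004,0,0.002],"angular":[0,0.05,0],"claw":0.01},
  {"translation":[0.0004,0,0.003],"angular":[0,0.05,0],"claw":0.01},
  {"translation":[0.0004,0,0.003],"angular":[0,0.05,0],"claw":0.01},
])

```text
clock: 7.15
tcp_pos: [578.1, -10.8, 55.7]
orientation: [1.0, 0.031, -0.0, -0.0]
contact_force: [-0.4, 0.1, -1.4]
grip_width: 17.6
```

>>> step_arm([
  {"translation":[0.0001,0,0.001],"angular":[0,0.05,0],"claw":0.01},
  {"translation":[0.0001,0,0.002],"angular":[0,0.05,0],"claw":0.01},
  {"translation":[0.0001,0,0.002],"angular":[0,0.05,0],"claw":0.01},
])

```text
clock: 7.4
tcp_pos: [578.0, -10.8, 53.5]
orientation: [1.0, 0.031, -0.0, -0.0]
contact_force: [0.6, 0.9, -1.5]
grip_width: 17.2
```

>>> step_arm([
  {"translation":[0.0001,0,0.001],"angular":[0,0,0],"claw":0.01},
  {"translation":[0.0001,0,0.002],"angular":[0,0,0],"claw":0.01},
  {"translation":[0.0001,0,0.002],"angular":[0,0,0],"claw":0.01},
])

```text
clock: 7.65
tcp_pos: [578.0, -10.8, 51.3]
orientation: [1.0, 0.031, -0.0, -0.0]
contact_force: [0.5, 0.4, -0.8]
grip_width: 17.4
```

>>> step_arm([
  {"translation":[0.0001,0,0.001],"angular":[0,0,0],"claw":0.01},
  {"translation":[0.0001,0,0.0015],"angular":[0,0,0],"claw":0.01},
  {"translation":[0.0001,0,0.0015],"angular":[0,0,0],"claw":0.01},
])

```text
clock: 7.9
tcp_pos: [578.0, -10.8, 50.0]
orientation: [1.0, 0.031, -0.0, -0.0]
contact_force: [-2.3, -0.5, 4.3]
grip_width: 17.5
```

```bash
python3 - <<'E'
from h import *
s=bot.sense(); print(s['tcp_pos'],s['contact_force'],s['torque'],s['orientation'])
im=bot.grab_frame("wrist");cv2.imwrite("pics/w7.png",im[:,:,::-1])
E
```

```text
[578.02802996 -10.81070248  49.98326918] [-2.25925525 -0.45683006  4.30135008] [-0.04832414  0.39116188 -0.05040001] [ 9.99532053e-01  3.05846388e-02 -2.81385285e-04 -4.19122140e-04]
```

View pics/w7.png

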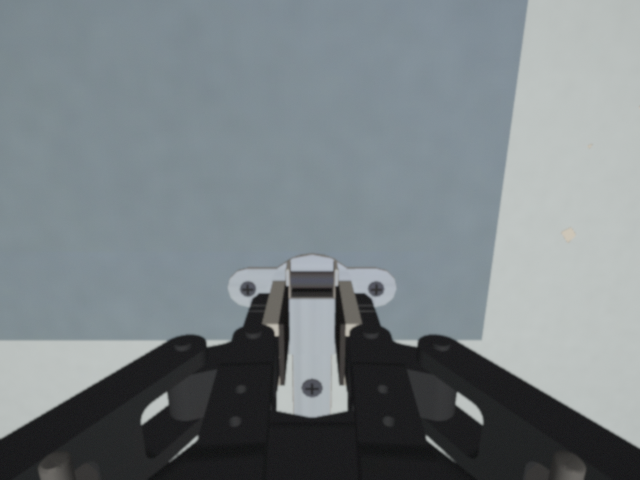

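Contact came at about 7 mm of depth, where the rib meets the grip. A slight side force in -x suggests shifting back a few tenths of a millimetre. I'll keep pressing in small steps.

>>> step_arm([
  {"translation":[-0.0004,0,0.0005],"angular":[0,0,0],"claw":0.01},
  {"translation":[-0.0004,0,0.001],"angular":[0,0,0],"claw":0.01},
  {"translation":[-0.0004,0,0.001],"angular":[0,0,0],"claw":0.01},
])

```text
clock: 8.2
tcp_pos: [578.0, -10.8, 49.3]
orientation: [1.0, 0.031, 0.0, -0.0]
contact_force: [-1.3, -0.7, 4.4]
grip_width: 17.3
```

>>> step_arm([
  {"translation":[0,0,0.0005],"angular":[0,0,0],"claw":0.01},
  {"translation":[0,0,0.001],"angular":[0,0,0],"claw":0.01},
  {"translation":[0,0,0.001],"angular":[0,0,0],"claw":0.01},
])

```text
clock: 8.45
tcp_pos: [578.0, -10.8, 48.4]
orientation: [1.0, 0.031, 0.0, -0.0]
contact_force: [-2.6, -0.1, 5.2]
grip_width: 17.2
```

>>> step_arm([
  {"translation":[-0.0005,0,0.0007],"angular":[0,0,0],"claw":0.01},
  {"translation":[-0.0005,0,0.0014],"angular":[0,0,0],"claw":0.01},
  {"translation":[-0.0005,0,0.0014],"angular":[0,0,0],"claw":0.01},
])

```text
clock: 8.7
tcp_pos: [578.1, -10.9, 47.7]
orientation: [1.0, 0.031, 0.001, -0.0]
contact_force: [-2.9, -0.7, 9.5]
grip_width: 17.3
```

>>> step_arm([
  {"translation":[-0.0003,0,0.0005],"angular":[0,0,0],"claw":0.01},
  {"translation":[-0.0003,0,0.001],"angular":[0,0,0],"claw":0.01},
  {"translation":[-0.0003,0,0.001],"angular":[0,0,0],"claw":0.01},
])

```text
clock: 8.95
tcp_pos: [578.1, -10.8, 47.6]
orientation: [1.0, 0.031, 0.001, -0.0]
contact_force: [-4.0, -0.2, 13.0]
grip_width: 17.3
```

>>> step_arm([
  {"translation":[0,0,0.0005],"angular":[0,0,0],"claw":0.01},
  {"translation":[0,0,0.001],"angular":[0,0,0],"claw":0.01},
  {"translation":[0,0,0.001],"angular":[0,0,0],"claw":0.01},
])

```text
clock: 9.2
tcp_pos: [578.3, -10.9, 47.5]
orientation: [1.0, 0.031, 0.001, -0.0]
contact_force: [-4.7, 0.5, 13.6]
grip_width: 17.4
```

>>> step_arm([
  {"translation":[-0.0006,0,0.0008],"angular":[0,0,0],"claw":0.01},
  {"translation":[-0.0006,0,0.0015],"angular":[0,0,0],"claw":0.01},
  {"translation":[-0.0006,0,0.0015],"angular":[0,0,0],"claw":0.01},
])

```text
clock: 9.45
tcp_pos: [578.3, -10.9, 47.1]
orientation: [1.0, 0.031, 0.002, -0.0]
contact_force: [-3.2, 0.8, 14.0]
grip_width: 17.0
```

```bash
python3 - <<'E'
from h import *
s=bot.sense(); print(s['tcp_pos'],s['contact_force'],s['torque'],R.from_quat(s['orientation']).as_matrix()[:,2])
E
```

```text
[578.2934505  -10.86973008  47.11681547] [-3.162575    0.75229026 13.99982429] [ 0.02799943  0.59929136 -0.0201463 ] [ 4.05338246e-03  8.95586374e-04 -9.99991384e-01]
```

>>> step_arm([
  {"translation":[-0.0006,0,0.0008],"angular":[0,-0.3,0],"claw":0.01},
  {"translation":[-0.0006,0,0.0016],"angular":[0,-0.3,0],"claw":0.01},
  {"translation":[-0.0006,0,0.0016],"angular":[0,-0.3,0],"claw":0.01},
])

```text
clock: 9.7
tcp_pos: [578.5, -10.9, 46.6]
orientation: [1.0, 0.03, 0.0, -0.0]
contact_force: [-2.1, -0.3, 10.6]
grip_width: 17.5
```

>>> step_arm([
  {"translation":[-0.0006,0,0.0008],"angular":[0,-0.3,0],"claw":0.01},
  {"translation":[-0.0006,0,0.0016],"angular":[0,-0.3,0],"claw":0.01},
  {"translation":[-0.0006,0,0.0016],"angular":[0,-0.3,0],"claw":0.01},
])

```text
clock: 9.95
tcp_pos: [578.5, -10.9, 45.8]
orientation: [1.0, 0.03, -0.002, -0.0]
contact_force: [-2.1, 0.5, 8.3]
grip_width: 17.2
```

>>> step_arm([
  {"translation":[-0.0002,0,0.0008],"angular":[0,0.1,0],"claw":0.01},
  {"translation":[-0.0002,0,0.0016],"angular":[0,0.1,0],"claw":0.01},
  {"translation":[-0.0002,0,0.0016],"angular":[0,0.1,0],"claw":0.01},
])

```text
clock: 10.2
tcp_pos: [578.4, -10.9, 44.5]
orientation: [1.0, 0.03, -0.001, -0.0]
contact_force: [-0.7, -0.5, 1.0]
grip_width: 17.5
```

>>> step_arm([
  {"translation":[-0.0002,0,0.0008],"angular":[0,0,0],"claw":0.01},
  {"translation":[-0.0002,0,0.0015],"angular":[0,0,0],"claw":0.01},
  {"translation":[-0.0002,0,0.0015],"angular":[0,0,0],"claw":0.01},
])

```text
clock: 10.45
tcp_pos: [578.3, -10.9, 44.1]
orientation: [1.0, 0.03, -0.001, -0.0]
contact_force: [-6.9, 0.8, 17.8]
grip_width: 17.5
```

Eased past the rib and then rose steeply, so the flange has bottomed. Now a measured push to about 25 N.

>>> step_arm([
  {"translation":[-0.0005,0,0.0012],"angular":[0,0,0],"claw":0.01},
  {"translation":[-0.0005,0,0.0014],"angular":[0,0,0],"claw":0.01},
  {"translation":[-0.0005,0,0.0014],"angular":[0,0,0],"claw":0.01},
])

```text
clock: 10.7
tcp_pos: [578.3, -10.9, 44.1]
orientation: [1.0, 0.03, -0.0, -0.0]
contact_force: [-5.3, -0.5, 19.7]
grip_width: 17.6
```

>>> step_arm([
  {"translation":[-0.0008,0,0.0016],"angular":[0,0,0],"claw":0.01},
  {"translation":[-0.0008,0,0.0019],"angular":[0,0,0],"claw":0.01},
  {"translation":[-0.0008,0,0.0019],"angular":[0,0,0],"claw":0.01},
])

```text
clock: 10.95
tcp_pos: [578.3, -10.9, 44.1]
orientation: [1.0, 0.03, 0.001, -0.0]
contact_force: [-6.1, 0.8, 24.5]
grip_width: 16.9
```

```bash
python3 - <<'E'
from h import *
s=bot.sense(); print(s['tcp_pos'],s['contact_force'],s['torque'],R.from_quat(s['orientation']).as_matrix()[:,2])
im=bot.grab_frame("wrist");cv2.imwrite("pics/w8.png",im[:,:,::-1])
im=bot.grab_frame("scene");cv2.imwrite("pics/s8.png",cv2.resize(im[180:270,260:440],None,fx=4.4,fy=4.4,interpolation=cv2.INTER_CUBIC)[:,:,::-1])
E
```

```text
[578.30563608 -10.87908722  44.09713435] [-6.06053202  0.78147186 24.48546579] [0.09321862 1.08118618 0.02126141] [ 1.66847347e-03  5.44376105e-04 -9.99998460e-01]
```

View pics/w8.png

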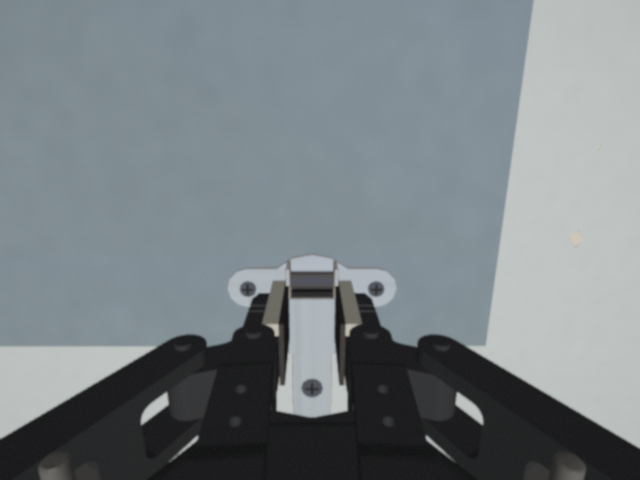

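View pics/s8.png

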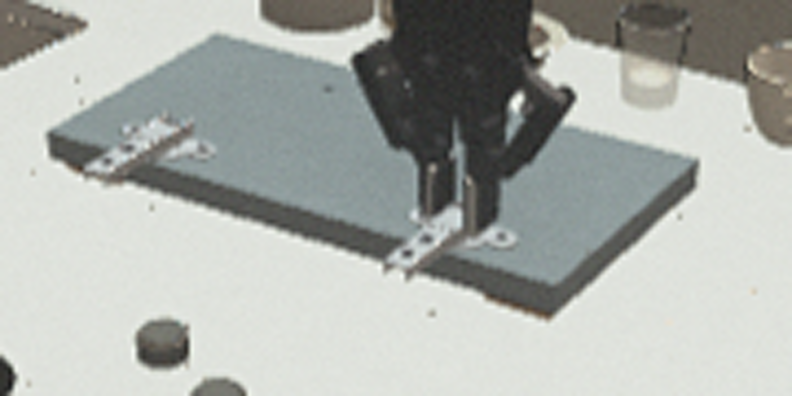

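The hinge hasn't slipped in the grip (its ears are still at (248,289) and (376,289)) and it looks flush. Next I'll unload, open the fingers and rise.

>>> step_arm([
  {"translation":[0,0,0.0005],"angular":[0,0,0],"claw":0.01},
  {"translation":[0,0,0.0],"angular":[0,0,0],"claw":0.036},
  {"translation":[0,0,0],"angular":[0,0,0],"claw":0.036},
  {"translation":[0,0,0],"angular":[0,0,0],"claw":0.036},
  {"translation":[0,0,0],"angular":[0,0,0],"claw":0.036},
  {"translation":[0,0,0],"angular":[0,0,0],"claw":0.036},
])

```text
clock: 11.55
tcp_pos: [578.3, -10.8, 43.8]
orientation: [1.0, 0.03, 0.001, -0.0]
contact_force: [0.2, 0.2, 0.1]
grip_width: 36.0
```

>>> step_arm([
  {"translation":[0,0,-0.01],"angular":[0,0,0],"claw":0.036},
  {"translation":[0,0,-0.03],"angular":[0,0,0],"claw":0.036},
  {"translation":[0,0,-0.06],"angular":[0,0,0],"claw":0.036},
  {"translation":[0,0,-0.09],"angular":[0,0,0],"claw":0.036},
  {"translation":[0,0,-0.09],"angular":[0,0,0],"claw":0.036},
  {"translation":[0,0,-0.09],"angular":[0,0,0],"claw":0.036},
  {"translation":[0,0,-0.09],"angular":[0,0,0],"claw":0.036},
])

```text
clock: 12.13
tcp_pos: [578.0, -10.9, 134.0]
orientation: [1.0, 0.03, 0.001, -0.0]
contact_force: [-0.7, 1.0, -1.3]
grip_width: 36.0
```

```bash
python3 - <<'E'
from h import *
bot.grab_frame("wrist")
s=bot.sense(); print(s['tcp_pos'],s['contact_force'],s['qvel'].round(3))
c=bot.calibration("wrist");np.savez("w9.npz",K=c["camera_matrix"],E=c["extrinsics"])
im=bot.grab_frame("wrist");cv2.imwrite("pics/w9.png",im[:,:,::-1])
im=bot.grab_frame("scene");cv2.imwrite("pics/s9.png",cv2.resize(im[180:270,260:440],None,fx=4.4,fy=4.4,interpolation=cv2.INTER_CUBIC)[:,:,::-1])
E
```

```text
[577.4883167  -10.91117525 133.27018228] [-0.51861753  0.42888692  0.05290049] [-0.001  0.015  0.007 -0.001 -0.     0.001]
```

View pics/w9.png

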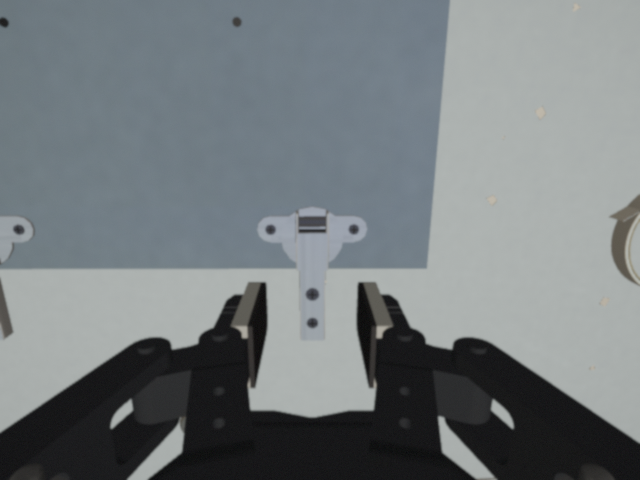

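View pics/s9.png

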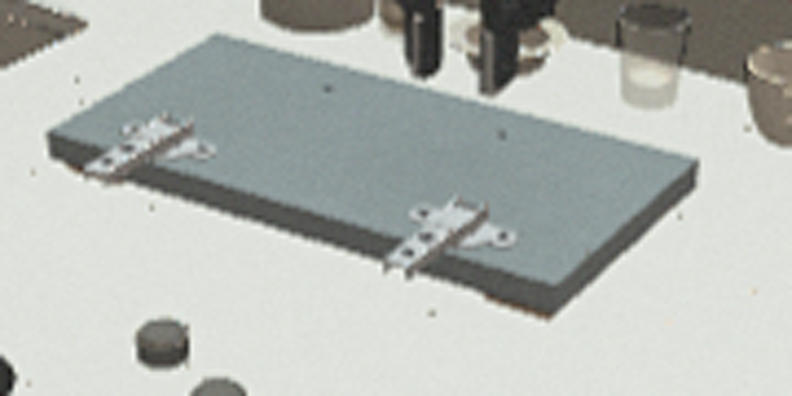

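Both hinges look alike and nothing else has moved. I'll compare the new hinge's height with the fitted one more exactly.

```bash
python3 - <<'E'
from h import *
im=cv2.imread("pics/w9.png");g=im.min(2).astype(float)
d=np.load("w9.npz");c={"camera_matrix":d["K"],"extrinsics":d["E"]}
P=[]
for x,y in [(19,229),(270,229),(354,229)]:
    w=g[y-7:y+8,x-7:x+8]; t=np.clip(np.median(w)-25-w,0,None); yy,xx=np.mgrid[y-7:y+8,x-7:x+8]
    P.append((np.sum(t*xx)/t.sum(),np.sum(t*yy)/t.sum()))
print(np.round(P,2))
for z in (26,28,29,30,31,32,34):
    a,b,e=[ray("wrist",p,z,c) for p in P]; print(z,np.linalg.norm(b-e).round(2),np.linalg.norm(a-b).round(2),np.linalg.norm(a-e).round(2),((b+e)/2).round(2))
cv2.imwrite("pics/w9z.png",cv2.resize(im[190:290,0:380],None,fx=2.1,fy=4,interpolation=cv2.INTER_CUBIC))
E
```

```text
[[ 18.34 229.23]
 [270.16 229.21]
 [353.41 228.98]]
26 53.33 161.31 214.64 [580.83  -9.95  26.  ]
28 52.88 159.96 212.84 [581.39  -9.92  28.  ]
29 52.66 159.28 211.94 [581.67  -9.9   29.  ]
30 52.44 158.6 211.04 [581.95  -9.88  30.  ]
31 52.21 157.93 210.14 [582.23  -9.86  31.  ]
32 51.99 157.25 209.24 [582.51  -9.85  32.  ]
34 51.54 155.9 207.44 [583.06  -9.81  34.  ]
```

View pics/w9z.png

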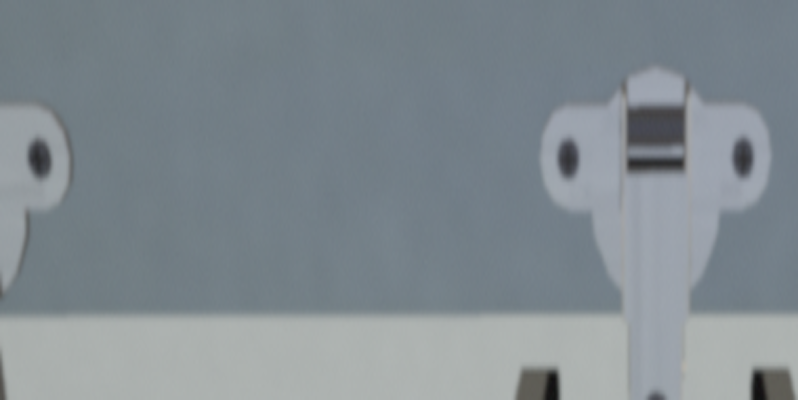

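```bash
python3 - <<'E'
from h import *
s=bot.sense();print(s['clock'],s['contact_force'],s['grip_width']);print(bot.hand_in())
E
```

```text
12.2833 [-0.48985367 -0.62751332 -0.71431045] 36.06421650375345
the job is handed in; nothing more can be done
None
```

The loose hinge is pressed home in the empty bore, with its arm out over the door's edge like the fitted one. I let go and handed the job in at about 12.3 s.

- **Push:** The cup went in freely for about 7 mm. The cardboard then gave at about 6 N, and the rib passed at 14 to 15 N. The push eased over the last 2 mm and rose steeply at the bottom, and I finished at about 25 N. The readings at the end of each step stayed under 26 N. I did not read the force within the steps.
- **Last checks:** In the wrist picture both hinges' ears are level, and both fit a flange top about 31 mm above the worktop (the picture is good to 1–2 mm). The last push showed no further travel. The hinge did not slip in the grip, and I saw nothing else disturbed.
- **What didn't quite agree:** A sideways force of up to 7 N and a tilt of about 0.2° built up during the push; I trimmed both as it went in. The gripper read about 17.5 mm on the 20 mm knuckle throughout. The travel after the first contact was about 1 mm less than the cardboard's give plus the rib's 5 mm would make. I put that down to the rib starting in while the cardboard gave.

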